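# Fill the empty pockets of the spice-jar rack

### The arm

A 6-joint arm with a two-finger parallel gripper is mounted at the origin on the work surface. World frame = base frame: x ahead of the robot, y to its left, z up, the work surface at z = 0. Lengths are in m, angles in rad, forces in N, time in s.
With the tool pointing down it reaches from about 0.225 to 0.875 m from the base axis. Payload 3.4 kg.
Tool frame: the origin (TCP) lies midway between the tips of the shut fingers; the grasp point (between the pads) lies 19 mm behind it (arm.tcp_to_grasp is the distance from the TCP to the grasp point, in m); z points along the fingers, y is the line along which they close (so a half turn about z gives the same grasp; the last joint's range is limited). The gripper opens to 85 mm and grips with 20 to 120 N. Pads are 22 mm wide; open, the fingers measure 114 mm over their backs; the gripper's body (76 mm by 85 mm) begins 54 mm behind the grasp point. The pads swing forward as they close: fully open they stand 13 mm farther back than shut.
Start: joints at [1.021, 0.276, 1.505, -0, 1.361, -0.121], TCP at [0.239, 0.523, 0.231] pointing down, gripper open.
Joint ranges: [-2.89, 2.89], [-0.75, 2.08], [0.22, 2.7], [-1.18, 4.32], [0.11, 2.71], [-2.7, 2.7]. Speed limits (rad/s): [2.57, 2.57, 3.14, 3.14, 3.14, 3.14].

### API

Orientations are given as a unit quaternion [w, x, y, z].
In Python, from plant import sensors, grab_frame, camera_model, job, arm gives the robot as it stands. The module is installed in compiled form; this text tells all that it offers.
- The arm moves only by the shell command python3 -m handwheel 'ROWS'. ROWS is JSON, a list of rows, each an object with "translation": the shift along the tool's x, y, z in mm, a list of three; "twist": the turn, a rotation vector about the tool's x, y, z in rad, a list of three; "jaw": the opening, from -1 (shut) to 1 (fully open). In form: [{"translation": [dx, dy, dz], "twist": [ax, ay, az], "jaw": jaw}, ...]. A call has 1 to 8 rows; each row is the pose to reach, as a shift and turn from the pose commanded when the call began, along the tool's axes at that moment; what a row does not reach only later rows make up. A row lasts 1/10 s, in which the tool goes at most 50 mm and 8.59 degrees, less where a joint would pass 70% of its speed; a pose out of reach is approached as far as the arm can. A call with a gripper value outside its range is refused whole. The fingers move at their own pace and stop on an object; the grip force is fixed at half the most. Time passes only in rows, so rows that repeat a pose let the fingers close. It gives the time, the measured TCP pose, the force, the opening and the grip force at its end, in the units of the state.
- sensors.get_obs(): the state, without advancing time (a new reading comes with each control period).
- grab_frame(name): name is "side" or "top"; returns the picture (400x640x3 uint8, red, green, blue); there is no depth.
- camera_model(name): a dict with "camera_matrix" (3x3 intrinsics, pixels), "position" and "rotation" of the camera in the world. Camera axes: x right, y up, looking along -z (the intrinsics and any distortion apply to the point x, -y, -z); pixel columns grow to the right and rows downward; lengths in m; the calibration is good to about 2 mm. A picture is of the moment at which its call begins. camera_model takes no time and is no camera call.
- job.hand_in(): hands the job in; it is judged then, once.
The state is a dict: "time": time; "qpos": joint angles; "qvel": joint speeds; "joint_torque": joint torques, N m; "ee_pos": TCP position; "orientation": TCP orientation; "wrist_force": force on the tool from outside, world axes, zero at the start; "ft_torque": the same for the moment, N m; "width": opening from 0.0 (shut) to 1.0 (fully open); "grasp_force": force on a finger pad.
Only numpy, scipy, OpenCV 4.12 (cv2) and the standard library are available. Lean on these libraries where they do the work, as an engineer would, in place of code of your own. Each camera call takes 0.05 s, during which the arm holds its last target. There are 200 camera calls.

### The job

The pale wooden spice rack on the black shelf has three pockets, and only one of them holds its purple-lidded frosted jar. Stand the two spare purple-lidded jars upright in the two empty pockets, one to a pocket and right down on the shelf, setting them down rather than dropping them. Leave the jar that is already in the rack where it is.

Things in the scene. Friction and masses are not known exactly. Their poses are not given: they have to be found in the camera images.
- rack: a low pale wooden block fixed on the shelf, 110 mm (its x) by 320 mm (its y) and 14 mm high, with three square pockets 66 by 66 mm cut right through it, so that jars stand on the shelf itself (z = 0) over a thin grey pad. Pocket centres lie at x = 0 and y = -100, 0 and +100 mm in its frame. The origin is the centre of its underside, z up. One pocket, which one varies, already holds a jar; the other two are empty
- jar_a_mid (a point): a small frosted-glass spice jar with a purple lid, a plain upright cylinder 46 mm in diameter and 75 mm tall, about 0.18 kg; one of three identical jars, any of which may be the one already in the rack or a spare standing on the shelf. This point is on the jar's axis half-way up, 37.5 mm above its underside; z points up through the lid. Grip at this height or up to 8 mm higher, so that the fingertips stay above the rack, across the diameter, any yaw
- jar_b_mid (a point): a small frosted-glass spice jar with a purple lid, a plain upright cylinder 46 mm in diameter and 75 mm tall, about 0.18 kg; one of three identical jars, any of which may be the one already in the rack or a spare standing on the shelf. This point is on the jar's axis half-way up, 37.5 mm above its underside; z points up through the lid. Grip at this height or up to 8 mm higher, so that the fingertips stay above the rack, across the diameter, any yaw
- jar_c_mid (a point): a small frosted-glass spice jar with a purple lid, a plain upright cylinder 46 mm in diameter and 75 mm tall, about 0.18 kg; one of three identical jars, any of which may be the one already in the rack or a spare standing on the shelf. This point is on the jar's axis half-way up, 37.5 mm above its underside; z points up through the lid. Grip at this height or up to 8 mm higher, so that the fingertips stay above the rack, across the diameter, any yaw
There are look-alikes about, which are no part of the job. What is shaped like the part that bears jar_a_mid but pink, red or turquoise is not meant.

How it is judged:
By the outcome, as a careful person would: the job done as asked, in the order asked, and still so for the second after the job is handed in, with the robot touching nothing.
It also fails if it takes over 59 s, if anything falls off the work surface, if the arm or the gripper's body presses on something with over 40 N, if the wrist force passes 120 N, or if a joint passes its speed limit or range.

## Working session

There is one attempt and no reset: what is moved stays moved. The work goes in short steps, Python scripts to look and compute and a shell command to move; the robot and the scene stay as the last step left them, time stands still between calls to the robot, and variables do not carry over. Pictures are saved under pics/ and viewed, at most 10 in all, crops included, and the job is handed in when it is done.

```bash
mkdir -p pics; python3 - <<'E'
from plant import sensors, grab_frame, camera_model, arm
import cv2
for n in("top","side"):
    cv2.imwrite(f"pics/{n}0.png",grab_frame(n)[:,:,::-1]); m=camera_model(n); print(n,m)
print(sensors.get_obs(), arm.tcp_to_grasp)
E
```

```text
top {'camera_matrix': array([[494.98676733,   0.        , 320.44344143],
       [  0.        , 494.98676733, 205.55746213],
       [  0.        ,   0.        ,   1.        ]]), 'position': array([0.32724934, 0.01386243, 1.18078687]), 'rotation': array([-0.66286865, -0.06611989,  0.07573981,  0.74195471])}
side {'camera_matrix': array([[496.65904509,   0.        , 319.34469997],
       [  0.        , 496.65904509, 202.02042963],
       [  0.        ,   0.        ,   1.        ]]), 'position': array([-0.0085198 , -0.82591526,  1.01818518]), 'rotation': array([ 0.87724764,  0.38011194, -0.11418107, -0.27002625])}
{'time': 0.1, 'qpos': array([ 1.02100374e+00,  2.76545305e-01,  1.50599547e+00,  2.66859040e-05,
        1.36069406e+00, -1.21009596e-01]), 'qvel': array([ 0.00049669, -0.00072971, -0.00391179, -0.00017455,  0.00243614,
        0.00039486]), 'joint_torque': array([ 3.81599375e-04, -4.17700267e+01, -2.46404493e+01, -7.56565601e-05,
        5.92142125e-03, -1.00438919e-05]), 'ee_pos': array([0.23882351, 0.52255094, 0.23052289]), 'orientation': array([-2.82580084e-04,  2.12755552e-01,  9.77105113e-01, -7.71042396e-04]), 'wrist_force': array([ 0.27134919,  0.20838202, -0.51670986]), 'ft_torque': array([ 0.04965128,  0.03088405, -0.03946097]), 'grasp_force': 0.0, 'width': 1.0011446332565224} 0.0187
```

View pics/top0.png

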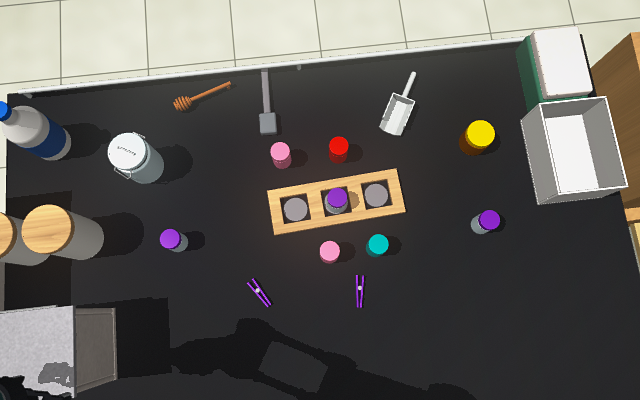

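View pics/side0.png

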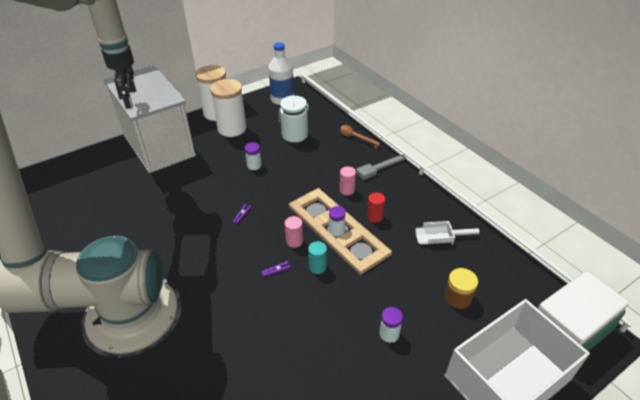

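The top view shows the rack at about (337,202), with its middle pocket filled by a purple-lidded jar at (337,198). The empty pockets are at (295,209) and (376,195). 

Purple candidates are (171,240) and (488,220), both lidded frosted cylinders, so these are the spares. The jar at (337,198) is already in the rack. The purple items at (259,292) and (360,291) are clothespins. The pink (281,155)/(330,251), red (339,148) and turquoise (378,245) jars are look-alikes.

```bash
cat > h.py <<'E'
import numpy as np, cv2
from scipy.spatial.transform import Rotation as R
from plant import sensors, grab_frame, camera_model
def ray(n,uv):
    m=camera_model(n); K=m["camera_matrix"]; w,x,y,z=m["rotation"]
    uv=np.atleast_2d(uv).astype(float)
    p=np.linalg.solve(K,np.c_[uv,np.ones(len(uv))].T).T*[1,-1,-1]
    return m["position"],R.from_quat([x,y,z,w]).apply(p)
def plane(n,uv,z):
    o,d=ray(n,uv); return o+d*((z-o[2])/d[:,2])[:,None]
def blobs(img,lo,hi,amin):
    m=cv2.inRange(cv2.cvtColor(img,cv2.COLOR_RGB2HSV),lo,hi)
    k,l,s,c=cv2.connectedComponentsWithStats(m)
    return [(c[i],s[i],l==i) for i in range(1,k) if s[i,4]>=amin]
PURP=((130,90,60),(150,255,255))
def tri(u,v):
    a,d=ray("top",u);b,e=ray("side",v);d=d[0]/np.linalg.norm(d);e=e[0]/np.linalg.norm(e)
    t=np.linalg.lstsq(np.c_[d,-e],b-a,rcond=None)[0];p,q=a+t[0]*d,b+t[1]*e
    return (p+q)/2,np.linalg.norm(p-q)
E
python3 - <<'E'
from h import *
np.set_printoptions(precision=4,suppress=True)
im={n:cv2.imread(f"pics/{n}0.png")[:,:,::-1].copy() for n in("top","side")}
for n in im:
    for c,s,_ in blobs(im[n],*PURP,60): print(n,c.round(1),s,plane(n,c,.070)[0])
    g=[b for b in blobs(im[n],(10,50,110),(25,190,255),300)]
    for c,s,l in g:
        r=cv2.minAreaRect(np.argwhere(l)[:,::-1].astype(np.float32)); 
        h=cv2.convexHull(np.argwhere(l)[:,::-1].astype(np.int32)); q=cv2.approxPolyDP(h,6,True)[:,0]
        print(n,"wood",c.round(1),s,q.tolist()); print(plane(n,q,.014))
t=im["top"]
cr=[cv2.resize(t[y-40:y+40,x-50:x+50],(400,320),interpolation=cv2.INTER_CUBIC) for x,y in((171,240),(488,220))]
s=cv2.resize(t[130:275,250:425],(800,663))[:,:]
cv2.imwrite("pics/crop1.png",np.hstack(cr)[:,:,::-1])
# colored look-alikes
for nm,lo,hi in(("pink",(160,60,100),(177,200,255)),("red",(0,200,90),(4,255,255)),("red2",(176,200,90),(180,255,255)),("turq",(80,120,80),(100,255,255))):
    for c,s,_ in blobs(t,lo,hi,80): print(nm,c.round(),s[4],plane("top",c,.06)[0])
E
```

```text
top [336.8 197.4] [327 188  20  20 319] [ 0.5671 -0.0537  0.07  ]
top [488.9 219.6] [478 210  22  20 357] [ 0.4769 -0.3919  0.07  ]
top [169.9 238.6] [159 228  23  21 361] [0.5148 0.3322 0.07  ]
top [359. 291.] [355 275   9  33 169] [ 0.351  -0.0772  0.07  ]
top [259.1 292.8] [246 278  25  30 166] [0.3721 0.1428 0.07  ]
top wood [623.4 107.7] [ 591   32   49  170 3772] [[623, 201], [591, 67], [639, 32], [639, 196]]
[[ 0.493  -0.7426  0.014 ]
 [ 0.8453 -0.7432  0.014 ]
 [ 0.9279 -0.8889  0.014 ]
 [ 0.5008 -0.784   0.014 ]]
top wood [196.7  96.1] [173  81  58  29 308] [[230, 82], [184, 108], [173, 103]]
[[0.9069 0.1762 0.014 ]
 [0.8498 0.296  0.014 ]
 [0.8662 0.3227 0.014 ]]
top wood [335.5 201. ] [ 267  168  139   67 3915] [[405, 211], [274, 234], [267, 190], [396, 168]]
[[ 0.5277 -0.2159  0.014 ]
 [ 0.5075  0.1019  0.014 ]
 [ 0.6164  0.1086  0.014 ]
 [ 0.6361 -0.2097  0.014 ]]
top wood [ 45.7 228.5] [  21  204   50   50 1941] [[70, 220], [67, 239], [53, 251], [35, 252], [23, 241], [23, 220], [38, 206], [58, 206]]
[[0.5957 0.5829 0.014 ]
 [0.5506 0.5905 0.014 ]
 [0.5256 0.6235 0.014 ]
[... 481 characters left out ...]
8.8] [261 260  30  18 245] [ 0.3317 -0.1249  0.07  ]
side [391.7 316.2] [381 306  22  22 374] [ 0.4774 -0.3885  0.07  ]
side wood [218.4  81.5] [195  65  47  34 946] [[241, 87], [219, 98], [195, 74], [220, 66]]
[[0.7018 0.7805 0.014 ]
 [0.595  0.7556 0.014 ]
 [0.595  0.9788 0.014 ]
 [0.7086 0.982  0.014 ]]
side wood [340.7 231.2] [ 289  188  103   86 2467] [[391, 252], [360, 273], [289, 203], [319, 188]]
[[ 0.6347 -0.2074  0.014 ]
 [ 0.5233 -0.2172  0.014 ]
 [ 0.51    0.1084  0.014 ]
 [ 0.6202  0.1136  0.014 ]]
pink [280. 155.] 448 [0.6868 0.0657 0.06  ]
pink [329. 251.] 369 [ 0.4467 -0.0221  0.06  ]
red [337. 147.] 334 [ 0.6903 -0.07    0.06  ]
turq [377. 245.] 397 [ 0.4491 -0.1315  0.06  ]
```

View pics/crop1.png

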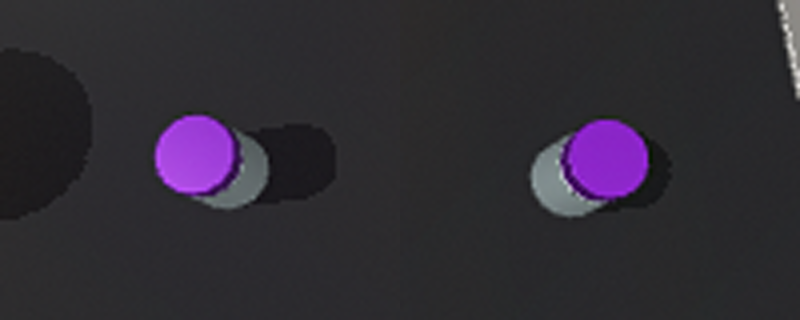

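The crop confirms that (171,240) and (488,220) are both frosted jars with purple lids. I put the rack centre at about (0.572,-0.052) with a yaw of about 0.062; the two views agree and the sides come out at 318 x 109 mm. Next I'll triangulate the spares.

```bash
cat >> h.py <<'E'
def go(target,rz=0):
    o=sensors.get_obs(); w,x,y,z=o["orientation"]
    Q=R.from_quat([x,y,z,w]); return (Q.inv().apply(np.array(target)-o["ee_pos"])*1000).round(1),Q.as_matrix().round(4),o["ee_pos"].round(4),o["time"]
E
python3 - <<'E'
from h import *
np.set_printoptions(precision=4,suppress=True)
for n,u,v in(("A",(169.9,238.6),(251.7,147.6)),("B",(488.9,219.6),(391.7,316.2)),("rackjar",(336.8,197.4),(337.1,212.8))): print(n,*tri(u,v))
print(go([.515,.334,.15]))
E
```

```text
A [0.513  0.3299 0.0785] 0.0007055955940578793
B [ 0.4759 -0.3904  0.0739] 0.0008974394404566883
rackjar [ 0.5666 -0.0536  0.0733] 0.00041991824463434043
(array([-329.6,  -56.5,   80.5]), array([[-0.9095,  0.4158, -0.0009],
       [ 0.4158,  0.9095, -0.0014],
       [ 0.0002, -0.0016, -1.    ]]), array([0.2388, 0.5226, 0.2305]), 0.1)
```

```bash
python3 -m handwheel '[{"translation":[-329.5,-58.5,70],"twist":[0,0,1.142],"jaw":1},{"translation":[-329.5,-58.5,70],"twist":[0,0,1.142],"jaw":1},{"translation":[-329.5,-58.5,70],"twist":[0,0,1.142],"jaw":1},{"translation":[-329.5,-58.5,70],"twist":[0,0,1.142],"jaw":1},{"translation":[-329.5,-58.5,70],"twist":[0,0,1.142],"jaw":1},{"translation":[-329.5,-58.5,70],"twist":[0,0,1.142],"jaw":1},{"translation":[-329.5,-58.5,70],"twist":[0,0,1.142],"jaw":1},{"translation":[-329.5,-58.5,70],"twist":[0,0,1.142],"jaw":1}]'; python3 -c "
from h import *
print(go([.514,.332,.021]))"
```

```text
time: 0.9
ee_pos: [0.5184, 0.3289, 0.1591]
orientation: [0.001, 0.711, 0.704, -0.001]
wrist_force: [-0.9, -0.4, -0.5]
width: 1.0
grasp_force: 0.0
(array([  3.5,  -4.4, 138.1]), array([[ 9.900e-03,  1.000e+00, -1.000e-04],
       [ 9.999e-01, -9.900e-03, -2.900e-03],
       [-2.900e-03, -1.000e-04, -1.000e+00]]), array([0.5184, 0.3289, 0.1591]), 0.9)
```

```bash
python3 -m handwheel '[{"translation":[0,0,0],"twist":[0,0,0],"jaw":1},{"translation":[0,0,40],"twist":[0,0,0],"jaw":1},{"translation":[0,0,40],"twist":[0,0,0],"jaw":1},{"translation":[0,0,40],"twist":[0,0,0],"jaw":1},{"translation":[0,0,40],"twist":[0,0,0],"jaw":1}]'; python3 - <<'E'
from h import *
cv2.imwrite("pics/top1.png",grab_frame("top")[:,:,::-1]);cv2.imwrite("pics/side1.png",grab_frame("side")[:,:,::-1])
a=cv2.imread("pics/top1.png")[180:300,90:250];b=cv2.imread("pics/side1.png")[60:210,170:330]
cv2.imwrite("pics/c2.png",np.hstack([cv2.resize(a,(400,300)),cv2.resize(b,(320,300))]))
print(go([.514,.332,.021]))
E
```

```text
time: 1.4
ee_pos: [0.5147, 0.3337, 0.1228]
orientation: [0.0, 0.707, 0.708, 0.001]
wrist_force: [0.1, 0.5, 0.4]
width: 1.0
grasp_force: 0.0
(array([ -1.8,  -1.4, 102.1]), array([[-0.0012,  1.    ,  0.0028],
       [ 1.    ,  0.0012,  0.0014],
       [ 0.0014,  0.0028, -1.    ]]), array([0.5151, 0.3336, 0.1231]), 1.5)
```

View pics/c2.png

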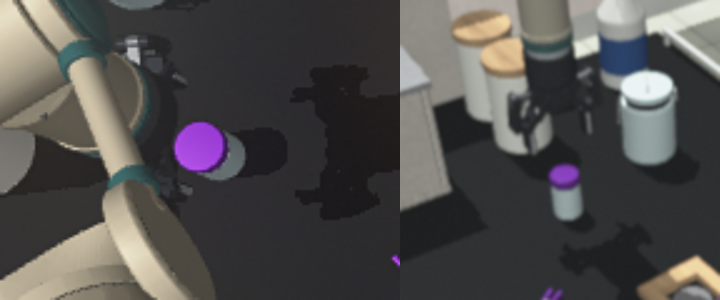

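The fingers straddle jar A's lid at about (170,239) in the top view, in line with the measurement. I'll descend and close.

```bash
python3 -m handwheel '[{"translation":[-1.5,-1,35],"twist":[0,0,0],"jaw":1},{"translation":[-1.5,-1,70],"twist":[0,0,0],"jaw":1},{"translation":[-1.5,-1,100],"twist":[0,0,0],"jaw":1},{"translation":[-1.5,-1,100],"twist":[0,0,0],"jaw":1},{"translation":[-1.5,-1,100],"twist":[0,0,0],"jaw":1},{"translation":[-1.5,-1,100],"twist":[0,0,0],"jaw":1}]' && python3 -m handwheel '[{"translation":[0,0,0],"twist":[0,0,0],"jaw":-1},{"translation":[0,0,0],"twist":[0,0,0],"jaw":-1},{"translation":[0,0,0],"twist":[0,0,0],"jaw":-1},{"translation":[0,0,0],"twist":[0,0,0],"jaw":-1},{"translation":[0,0,0],"twist":[0,0,0],"jaw":-1},{"translation":[0,0,0],"twist":[0,0,0],"jaw":-1},{"translation":[0,0,0],"twist":[0,0,0],"jaw":-1},{"translation":[0,0,0],"twist":[0,0,0],"jaw":-1}]'
```

```text
time: 2.1
ee_pos: [0.5152, 0.3322, 0.0236]
orientation: [0.001, 0.707, 0.707, 0.002]
wrist_force: [-0.2, 0.0, -0.5]
width: 0.999
grasp_force: 0.0
time: 2.9
ee_pos: [0.5146, 0.3317, 0.0228]
orientation: [0.001, 0.707, 0.707, 0.001]
wrist_force: [1.0, -0.5, 5.2]
width: 0.526
grasp_force: 61.0
```

Gripped at 0.526 × 85 ≈ 45 mm. I'll lift and carry it to over the + pocket at (0.566, 0.048).

```bash
python3 -m handwheel '[{"translation":[0,0,-15],"twist":[0,0,0],"jaw":-1},{"translation":[0,0,-40],"twist":[0,0,0],"jaw":-1},{"translation":[0,0,-65],"twist":[0,0,0],"jaw":-1},{"translation":[-20,5,-65],"twist":[0,0,0],"jaw":-1},{"translation":[-60,15,-65],"twist":[0,0,0],"jaw":-1},{"translation":[-100,25,-65],"twist":[0,0,0],"jaw":-1},{"translation":[-140,35,-65],"twist":[0,0,0],"jaw":-1},{"translation":[-180,45,-65],"twist":[0,0,0],"jaw":-1}]' && python3 -m handwheel '[{"translation":[-40,3,0],"twist":[0,0,0],"jaw":-1},{"translation":[-75,5,0],"twist":[0,0,0],"jaw":-1},{"translation":[-95,6,0],"twist":[0,0,0],"jaw":-1},{"translation":[-104,6,0],"twist":[0,0,0],"jaw":-1},{"translation":[-104,6,0],"twist":[0,0,0],"jaw":-1},{"translation":[-104,6,0],"twist":[0,0,0],"jaw":-1},{"translation":[-104,6,0],"twist":[0,0,0],"jaw":-1}]'
python3 - <<'E'
from h import *
a,b=(grab_frame(n) for n in("top","side"))
for n,i in(("top",a),("side",b)):
    for c,s,_ in blobs(i,*PURP,40): print(n,c.round(1),s)
cv2.imwrite("pics/c3.png",np.hstack([cv2.resize(a[140:290,220:420],(400,300)),cv2.resize(b[130:280,250:450],(400,300))])[:,:,::-1])
print(go([.566,.048,.023]))
E
```

```text
time: 3.7
ee_pos: [0.558, 0.1498, 0.0859]
orientation: [-0.0, 0.707, 0.707, -0.0]
wrist_force: [1.4, 0.4, -1.9]
width: 0.529
grasp_force: 61.7
time: 4.4
ee_pos: [0.5642, 0.0486, 0.0862]
orientation: [-0.0, 0.707, 0.708, 0.0]
wrist_force: [-0.2, -0.2, -2.3]
width: 0.524
grasp_force: 61.7
top [336.8 197.4] [327 188  20  20 317]
top [488.9 219.6] [478 210  22  20 358]
top [359. 291.] [355 275   9  33 169]
side [316.3 175.7] [310 168  13  15 146]
side [241.2 213.4] [233 203  18  22 153]
side [337. 213.] [329 206  17  15 195]
side [275.7 268.8] [261 260  30  18 246]
side [391.7 316.3] [381 306  22  22 376]
(array([-0.5,  1.7, 63.3]), array([[-1.6e-03,  1.0e+00, -1.0e-04],
       [ 1.0e+00,  1.6e-03,  3.0e-04],
       [ 3.0e-04, -1.0e-04, -1.0e+00]]), array([0.5643, 0.0485, 0.0863]), 4.5)
```

View pics/c3.png

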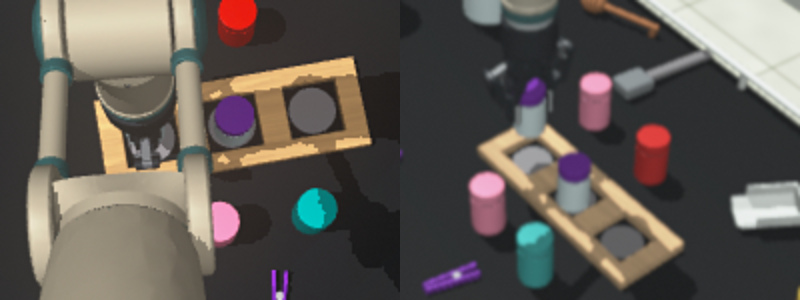

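The jar hangs upright in the gripper over the left pocket at (316,176) in the side view. I'll lower it gently.

```bash
python3 -m handwheel '[{"translation":[-0.5,1.5,15],"twist":[0,0,0],"jaw":-1},{"translation":[-0.5,1.5,35],"twist":[0,0,0],"jaw":-1},{"translation":[-0.5,1.5,50],"twist":[0,0,0],"jaw":-1},{"translation":[-0.5,1.5,57],"twist":[0,0,0],"jaw":-1},{"translation":[-0.5,1.5,60],"twist":[0,0,0],"jaw":-1},{"translation":[-0.5,1.5,61],"twist":[0,0,0],"jaw":-1},{"translation":[-0.5,1.5,61],"twist":[0,0,0],"jaw":-1},{"translation":[-0.5,1.5,61],"twist":[0,0,0],"jaw":-1}]' &&  python3 -m handwheel '[{"translation":[0,0,1],"twist":[0,0,0],"jaw":-1},{"translation":[0,0,1],"twist":[0,0,0],"jaw":-1},{"translation":[0,0,1],"twist":[0,0,0],"jaw":-1}]'
```

```text
time: 5.3
ee_pos: [0.5665, 0.0468, 0.026]
orientation: [0.001, 0.707, 0.707, 0.001]
wrist_force: [-0.2, -0.1, -2.3]
width: 0.529
grasp_force: 61.7
time: 5.6
ee_pos: [0.566, 0.0468, 0.0245]
orientation: [0.0, 0.707, 0.707, 0.0]
wrist_force: [0.7, -0.2, -2.0]
width: 0.526
grasp_force: 61.7
```

```bash
python3 -m handwheel '[{"translation":[0,0,1],"twist":[0,0,0],"jaw":-1},{"translation":[0,0,1],"twist":[0,0,0],"jaw":-1},{"translation":[0,0,1],"twist":[0,0,0],"jaw":-1}]'; python3 -m handwheel '[{"translation":[0,0,1],"twist":[0,0,0],"jaw":-1},{"translation":[0,0,1],"twist":[0,0,0],"jaw":-1},{"translation":[0,0,1],"twist":[0,0,0],"jaw":-1}]'
```

```text
time: 5.9
ee_pos: [0.5659, 0.0468, 0.0232]
orientation: [-0.0, 0.707, 0.707, 0.0]
wrist_force: [0.3, -0.5, -2.2]
width: 0.524
grasp_force: 61.7
time: 6.2
ee_pos: [0.5661, 0.0468, 0.0227]
orientation: [0.0, 0.707, 0.707, 0.0]
wrist_force: [-2.5, -1.0, 3.1]
width: 0.528
grasp_force: 62.2
```

The force flipped sign, so the jar is standing on the shelf. I'll release and retreat straight up.

```bash
python3 -m handwheel '[{"translation":[0,0,0],"twist":[0,0,0],"jaw":0.3},{"translation":[0,0,0],"twist":[0,0,0],"jaw":0.6},{"translation":[0,0,0],"twist":[0,0,0],"jaw":1},{"translation":[0,0,0],"twist":[0,0,0],"jaw":1},{"translation":[0,0,0],"twist":[0,0,0],"jaw":1},{"translation":[0,0,0],"twist":[0,0,0],"jaw":1},{"translation":[0,0,0],"twist":[0,0,0],"jaw":1}]' && python3 -m handwheel '[{"translation":[0,0,-20],"twist":[0,0,0],"jaw":1},{"translation":[0,0,-60],"twist":[0,0,0],"jaw":1},{"translation":[0,0,-100],"twist":[0,0,0],"jaw":1},{"translation":[0,0,-140],"twist":[0,0,0],"jaw":1},{"translation":[0,0,-140],"twist":[0,0,0],"jaw":1}]'
```

```text
time: 6.9
ee_pos: [0.5659, 0.0468, 0.0223]
orientation: [-0.0, 0.707, 0.707, 0.0]
wrist_force: [0.4, 0.8, 1.0]
width: 1.001
grasp_force: 0.0
time: 7.4
ee_pos: [0.5699, 0.0467, 0.1684]
orientation: [0.005, 0.707, 0.707, 0.004]
wrist_force: [1.1, -0.2, 0.4]
width: 1.001
grasp_force: 0.0
```

```bash
python3 -m handwheel '[{"translation":[-30,-7,0],"twist":[0,0,0],"jaw":1},{"translation":[-75,-16,0],"twist":[0,0,0],"jaw":1},{"translation":[-120,-26,0],"twist":[0,0,0],"jaw":1},{"translation":[-165,-35,0],"twist":[0,0,0],"jaw":1},{"translation":[-210,-44,0],"twist":[0,0,0],"jaw":1},{"translation":[-255,-53,0],"twist":[0,0,0],"jaw":1},{"translation":[-300,-62,0],"twist":[0,0,0],"jaw":1},{"translation":[-345,-72,0],"twist":[0,0,0],"jaw":1}]' && python3 -m handwheel '[{"translation":[-45,-10,0],"twist":[0,0,0],"jaw":1},{"translation":[-80,-16,0],"twist":[0,0,0],"jaw":1},{"translation":[-92,-18,0],"twist":[0,0,0],"jaw":1},{"translation":[-92,-18,30],"twist":[0,0,0],"jaw":1},{"translation":[-92,-18,40],"twist":[0,0,0],"jaw":1},{"translation":[-92,-18,40],"twist":[0,0,0],"jaw":1},{"translation":[-92,-18,40],"twist":[0,0,0],"jaw":1}]'
python3 - <<'E'
from h import *
a,b=(grab_frame(n) for n in("top","side"))
u,v=([(c.round(1),s[4]) for c,s,_ in blobs(i,*PURP,100)] for i in(a,b)); print(u,v)
cv2.imwrite("pics/c4.png",np.hstack([cv2.resize(a[140:290,220:420],(400,300)),cv2.resize(b[130:280,250:450],(400,300))])[:,:,::-1])
print(go([.476,-.390,.022]))
E
```

```text
time: 8.2
ee_pos: [0.493, -0.2997, 0.1614]
orientation: [-0.001, 0.707, 0.707, 0.0]
wrist_force: [-0.2, -0.3, -0.1]
width: 0.999
grasp_force: 0.0
time: 8.9
ee_pos: [0.4763, -0.3893, 0.1224]
orientation: [-0.0, 0.707, 0.707, 0.0]
wrist_force: [0.1, 0.4, -0.1]
width: 1.002
grasp_force: 0.0
[(array([336.8, 197.4]), np.int32(319)), (array([292.7, 203.3]), np.int32(322)), (array([488.9, 219.6]), np.int32(358)), (array([259.1, 292.8]), np.int32(167))] [(array([315.2, 191.7]), np.int32(204)), (array([241.2, 213.4]), np.int32(154)), (array([337. , 212.8]), np.int32(204)), (array([275.7, 268.8]), np.int32(247)), (array([391.7, 316.3]), np.int32(377))]
(array([ 1.000e-01, -9.000e-01,  1.014e+02]), array([[-0.0011,  1.    ,  0.0014],
       [ 1.    ,  0.0011, -0.0012],
       [-0.0012,  0.0014, -1.    ]]), array([ 0.4768, -0.39  ,  0.1234]), 9.0)
```

View pics/c4.png

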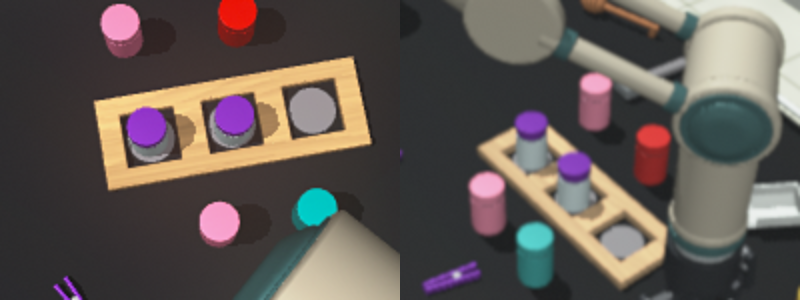

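Jar A stands upright in the left pocket at (293,203), and the rack's own jar hasn't moved from (337,197). I'll grasp jar B next.

```bash
python3 -m handwheel '[{"translation":[0,0,35],"twist":[0,0,0],"jaw":1},{"translation":[0,0,70],"twist":[0,0,0],"jaw":1},{"translation":[0,0,100],"twist":[0,0,0],"jaw":1},{"translation":[0,0,100],"twist":[0,0,0],"jaw":1},{"translation":[0,0,100],"twist":[0,0,0],"jaw":1},{"translation":[0,0,100],"twist":[0,0,0],"jaw":1}]' && python3 -m handwheel '[{"translation":[0,0,0],"twist":[0,0,0],"jaw":-1},{"translation":[0,0,0],"twist":[0,0,0],"jaw":-1},{"translation":[0,0,0],"twist":[0,0,0],"jaw":-1},{"translation":[0,0,0],"twist":[0,0,0],"jaw":-1},{"translation":[0,0,0],"twist":[0,0,0],"jaw":-1},{"translation":[0,0,0],"twist":[0,0,0],"jaw":-1},{"translation":[0,0,0],"twist":[0,0,0],"jaw":-1},{"translation":[0,0,0],"twist":[0,0,0],"jaw":-1}]'
```

```text
time: 9.6
ee_pos: [0.4774, -0.3914, 0.0246]
orientation: [0.002, 0.707, 0.707, -0.0]
wrist_force: [0.2, -0.4, 0.2]
width: 1.0
grasp_force: 0.0
time: 10.4
ee_pos: [0.4767, -0.3908, 0.0236]
orientation: [0.001, 0.707, 0.707, 0.0]
wrist_force: [0.3, 0.4, 6.0]
width: 0.527
grasp_force: 61.2
```

```bash
python3 -m handwheel '[{"translation":[0,0,-15],"twist":[0,0,0],"jaw":-1},{"translation":[0,0,-40],"twist":[0,0,0],"jaw":-1},{"translation":[0,0,-65],"twist":[0,0,0],"jaw":-1},{"translation":[20,10,-65],"twist":[0,0,0],"jaw":-1},{"translation":[55,27,-65],"twist":[0,0,0],"jaw":-1},{"translation":[95,45,-65],"twist":[0,0,0],"jaw":-1},{"translation":[135,63,-65],"twist":[0,0,0],"jaw":-1},{"translation":[170,80,-65],"twist":[0,0,0],"jaw":-1}]' && python3 -m handwheel '[{"translation":[35,12,0],"twist":[0,0,0],"jaw":-1},{"translation":[58,19,0],"twist":[0,0,0],"jaw":-1},{"translation":[69,21.5,0],"twist":[0,0,0],"jaw":-1},{"translation":[69,21.5,0],"twist":[0,0,0],"jaw":-1},{"translation":[69,21.5,0],"twist":[0,0,0],"jaw":-1},{"translation":[69,21.5,0],"twist":[0,0,0],"jaw":-1}]'
python3 - <<'E'
from h import *
a,b=(grab_frame(n) for n in("top","side"))
cv2.imwrite("pics/c5.png",np.hstack([cv2.resize(a[140:290,220:420],(400,300)),cv2.resize(b[130:280,250:450],(400,300))])[:,:,::-1])
print(go([.578,-.152,.024]))
E
```

```text
time: 11.2
ee_pos: [0.5558, -0.2181, 0.0868]
orientation: [-0.001, 0.707, 0.707, -0.0]
wrist_force: [1.1, -0.9, -1.8]
width: 0.524
grasp_force: 61.6
time: 11.8
ee_pos: [0.5771, -0.1527, 0.0872]
orientation: [0.0, 0.708, 0.707, -0.0]
wrist_force: [0.3, 0.2, -1.5]
width: 0.525
grasp_force: 61.6
(array([ 0.6,  0.9, 63.3]), array([[ 1.7e-03,  1.0e+00, -1.0e-04],
       [ 1.0e+00, -1.7e-03, -3.0e-04],
       [-3.0e-04, -1.0e-04, -1.0e+00]]), array([ 0.5771, -0.1526,  0.0873]), 11.9)
```

View pics/c5.png

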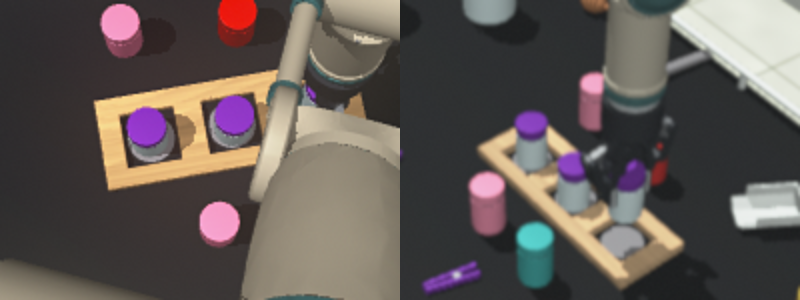

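Jar B hangs upright over the right pocket, at crop (630,195) in the side view. I'll lower it the same way.

```bash
python3 -m handwheel '[{"translation":[0.5,1,15],"twist":[0,0,0],"jaw":-1},{"translation":[0.5,1,35],"twist":[0,0,0],"jaw":-1},{"translation":[0.5,1,50],"twist":[0,0,0],"jaw":-1},{"translation":[0.5,1,57],"twist":[0,0,0],"jaw":-1},{"translation":[0.5,1,60],"twist":[0,0,0],"jaw":-1},{"translation":[0.5,1,62],"twist":[0,0,0],"jaw":-1},{"translation":[0.5,1,62],"twist":[0,0,0],"jaw":-1},{"translation":[0.5,1,62],"twist":[0,0,0],"jaw":-1}]' &&  python3 -m handwheel '[{"translation":[0,0,1],"twist":[0,0,0],"jaw":-1},{"translation":[0,0,1],"twist":[0,0,0],"jaw":-1},{"translation":[0,0,1],"twist":[0,0,0],"jaw":-1}]' &&  python3 -m handwheel '[{"translation":[0,0,1],"twist":[0,0,0],"jaw":-1},{"translation":[0,0,1],"twist":[0,0,0],"jaw":-1},{"translation":[0,0,1],"twist":[0,0,0],"jaw":-1}]'
```

```text
time: 12.7
ee_pos: [0.579, -0.1509, 0.026]
orientation: [0.001, 0.707, 0.707, 0.0]
wrist_force: [0.5, -1.1, -1.7]
width: 0.524
grasp_force: 61.6
time: 13.0
ee_pos: [0.5785, -0.1507, 0.0245]
orientation: [0.0, 0.707, 0.707, 0.0]
wrist_force: [0.1, -0.9, -2.6]
width: 0.523
grasp_force: 61.6
time: 13.3
ee_pos: [0.5786, -0.1507, 0.0236]
orientation: [0.0, 0.707, 0.707, 0.0]
wrist_force: [-0.5, -0.2, 1.9]
width: 0.522
grasp_force: 62.0
```

Contact came at the same height as the pick, so I'll release and retreat.

```bash
python3 -m handwheel '[{"translation":[0,0,0.5],"twist":[0,0,0],"jaw":-1},{"translation":[0,0,0.5],"twist":[0,0,0],"jaw":0.3},{"translation":[0,0,0.5],"twist":[0,0,0],"jaw":0.6},{"translation":[0,0,0.5],"twist":[0,0,0],"jaw":1},{"translation":[0,0,0.5],"twist":[0,0,0],"jaw":1},{"translation":[0,0,0.5],"twist":[0,0,0],"jaw":1},{"translation":[0,0,0.5],"twist":[0,0,0],"jaw":1},{"translation":[0,0,0.5],"twist":[0,0,0],"jaw":1}]' && python3 -m handwheel '[{"translation":[0,0,-20],"twist":[0,0,0],"jaw":1},{"translation":[0,0,-60],"twist":[0,0,0],"jaw":1},{"translation":[0,0,-100],"twist":[0,0,0],"jaw":1},{"translation":[0,0,-140],"twist":[0,0,0],"jaw":1},{"translation":[-40,-10,-150],"twist":[0,0,0],"jaw":1},{"translation":[-80,-20,-150],"twist":[0,0,0],"jaw":1},{"translation":[-120,-30,-150],"twist":[0,0,0],"jaw":1},{"translation":[-160,-40,-150],"twist":[0,0,0],"jaw":1}]' && python3 -m handwheel '[{"translation":[-40,-40,0],"twist":[0,0,0],"jaw":1},{"translation":[-70,-60,0],"twist":[0,0,0],"jaw":1},{"translation":[-70,-60,0],"twist":[0,0,0],"jaw":1},{"translation":[-70,-60,0],"twist":[0,0,0],"jaw":1},{"translation":[-70,-60,0],"twist":[0,0,0],"jaw":1}]'
python3 - <<'E'
from h import *
a,b=(grab_frame(n) for n in("top","side"))
u,v=([(c.round(1),s[4]) for c,s,_ in blobs(i,*PURP,100)] for i in(a,b)); print(u,v)
for c,_ in u: print(c,plane("top",c,.073)[0].round(3))
cv2.imwrite("pics/c6.png",np.hstack([cv2.resize(a[140:290,220:420],(400,300)),cv2.resize(b[130:280,250:450],(400,300))])[:,:,::-1])
E
```

```text
time: 14.1
ee_pos: [0.5784, -0.1507, 0.0227]
orientation: [-0.0, 0.707, 0.707, 0.0]
wrist_force: [-0.0, -0.7, 0.1]
width: 1.003
grasp_force: 0.0
time: 14.9
ee_pos: [0.538, -0.312, 0.1732]
orientation: [0.0, 0.707, 0.707, 0.0]
wrist_force: [0.9, -0.0, 0.1]
width: 1.001
grasp_force: 0.0
time: 15.4
ee_pos: [0.4789, -0.3799, 0.1727]
orientation: [-0.0, 0.707, 0.707, 0.0]
wrist_force: [0.9, -0.2, 0.3]
width: 0.999
grasp_force: 0.0
[(array([378.7, 188.4]), np.int32(315)), (array([336.8, 197.4]), np.int32(319)), (array([292.7, 203.3]), np.int32(322)), (array([259.1, 292.7]), np.int32(166))] [(array([315.2, 191.7]), np.int32(204)), (array([241.2, 213.4]), np.int32(153)), (array([337. , 212.8]), np.int32(204)), (array([362.5, 233.1]), np.int32(231)), (array([275.7, 268.8]), np.int32(246))]
[378.7 188.4] [ 0.577 -0.152  0.073]
[336.8 197.4] [ 0.566 -0.054  0.073]
[292.7 203.3] [0.564 0.048 0.073]
[259.1 292.7] [0.372 0.142 0.073]
```

View pics/c6.png

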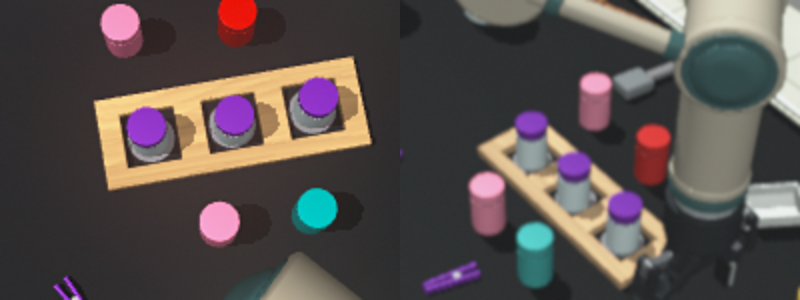

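All three pockets now hold an upright purple-lidded jar, at (293,203), (337,197) and (379,188). The gripper is clear.

```bash
python3 -c "
from plant import job
print(job.hand_in())"
```

```text
the job is handed in; nothing more can be done
None
```

Both spare jars now stand upright on the shelf in the two outer pockets, each set down gently, the jar already in the rack was not moved, and the job was handed in at about 15.5 s.

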